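Clear the lab bench: reagents, samples and washing-up into their trays

TASK

Clear up the bench after the sample preparation: stand the two amber reagent bottles in the yellow spill tray, lay the two green-capped sample tubes flat on the floor of the green sample tray, and stand the dirty glass beaker upright in the blue wash-up basin. Keep the amber bottles upright all the while, and do not knock over the white bottle that is already in the spill tray. Leave the slim measuring cylinder standing where it is.

Things in the scene. Friction and masses are not known exactly. Their poses are not given: they have to be found in the camera images.
- bottle_a: A small round wide amber-brown glass bottle with a black screw cap and a paper label, closed, standing on the bench: reagent. 46 mm diameter up to 44 mm height, then a shoulder; the cap is 34 mm across, from 56 to 74 mm height. About 120 g. Origin at the centre of its underside, z up the bottle.
- bottle_b: A small round wide amber-brown glass bottle with a black screw cap and a paper label, closed, standing on the bench: reagent. 46 mm diameter up to 44 mm height, then a shoulder; the cap is 34 mm across, from 56 to 74 mm height. About 120 g. Origin at the centre of its underside, z up the bottle. The same kind as bottle_a.
- tube_a: A closed plastic sample tube, whitish with a paper label and a green screw cap, lying on the bench. 92 mm long, 28 mm across, eight-sided along its length (it lies on one flat and hardly rolls). About 35 g. Origin at the middle of its length on its axis (14 mm above what it lies on); x along its length, pointing to the cap.
- tube_b: A closed plastic sample tube, whitish with a paper label and a green screw cap, lying on the bench. 92 mm long, 28 mm across, eight-sided along its length (it lies on one flat and hardly rolls). About 35 g. Origin at the middle of its length on its axis (14 mm above what it lies on); x along its length, pointing to the cap. The same kind as tube_a.
- beaker: A dirty clear glass beaker, open at the top, with a dried blue stain on its bottom, standing on the bench. 42 mm diameter (45 mm at the flared rim), 60 mm high, wall 2.5 mm, about 40 g. Origin at the centre of its underside, z up.
- spill_tray: Yellow plastic spill tray for reagents, walls 30 mm high. Outer 200 x 140 mm plus an 8 mm lip turned out at the top; walls and floor 4 mm, inner floor 192 x 132 mm. Fixed to the bench; the trays swap places. Origin at the centre of its underside, x along the 200 mm side, z up. The white bottle already stands near its +x end; the rest is free.
- sample_tray: Green plastic sample tray, empty, walls 30 mm high. Outer 200 x 140 mm plus an 8 mm lip turned out at the top; walls and floor 4 mm, inner floor 192 x 132 mm. Fixed to the bench; the trays swap places. Origin at the centre of its underside, x along the 200 mm side, z up.
- wash_basin: Blue plastic wash-up basin, walls 45 mm high. Outer 200 x 140 mm plus an 8 mm lip turned out at the top; walls and floor 4 mm, inner floor 192 x 132 mm. Fixed to the bench; the trays swap places. Origin at the centre of its underside, x along the 200 mm side, z up. A fixed bottle brush, 34 mm high, lies across its +x end (x = 55 to 90 mm); the rest is free.
- white_bottle: A white plastic bottle with a blue cap, standing loose in the yellow spill tray, 62 to 68 mm from the tray centre towards its +x end, on its middle line. 48 mm diameter up to 58 mm height, 86 mm high in all, about 130 g. It stays in the tray, upright. Origin at the centre of its underside, z up.
- cylinder: A slim glass measuring cylinder standing loose at the far left or far right corner; leave it be. Tube 24 mm diameter, 162 mm high, on a blue foot 62 mm wide. Origin at the centre of its underside. (Unlisted: at the other corner a stack of dishes 45 mm high; among the things a dish and a timer under 17 mm high; equipment up to 125 mm high beyond x = 0.78 m, taller beyond 0.55 m to the sides.)

How it is judged:
At the end, for the whole second after the job is handed in: Amber bottles and white bottle stand upright (within 8 degrees) on the floor of the yellow tray, both tubes lie level (within 8 degrees) on the floor of the green tray, the beaker stands upright in the blue basin, all inside the walls and at rest; the cylinder stands within 30 mm of its start (x of bottle_a in the frame of spill_tray between -0.09 and 0.09 m and y of bottle_a in the frame of spill_tray between -0.06 and 0.06 m and z of each of bottle_a, bottle_b, white_bottle in the frame of spill_tray below 0.01 m and angle between each of bottle_a, bottle_b, white_bottle, beaker's own z axis and vertical below 0.15 rad and linear speed of each of bottle_a, bottle_b, white_bottle, tube_a, tube_b, beaker below 0.03 m/s and angular speed of each of bottle_a, bottle_b, white_bottle, tube_a, tube_b, beaker below 0.5 rad/s and x of bottle_b in the frame of spill_tray between -0.09 and 0.09 m and y of bottle_b in the frame of spill_tray between -0.06 and 0.06 m and x of white_bottle in the frame of spill_tray between -0.09 and 0.09 m and y of white_bottle in the frame of spill_tray between -0.06 and 0.06 m and x of tube_a in the frame of sample_tray between -0.096 and 0.096 m and y of tube_a in the frame of sample_tray between -0.066 and 0.066 m and z of each of tube_a, tube_b in the frame of sample_tray below 0.026 m and angle between tube_a's own x axis and vertical between 1.42 and 1.72 rad and x of tube_b in the frame of sample_tray between -0.096 and 0.096 m and y of tube_b in the frame of sample_tray between -0.066 and 0.066 m and angle between tube_b's own x axis and vertical between 1.42 and 1.72 rad and x of beaker in the frame of wash_basin between -0.09 and 0.09 m and y of beaker in the frame of wash_basin between -0.06 and 0.06 m and z of beaker in the frame of wash_basin below 0.01 m and distance of cylinder from where it was at the start of the episode below 0.03 m and angle between cylinder's own z axis and vertical below 0.2 rad); the robot touches nothing.
It fails at once if an amber bottle was tipped (more than 40 degrees) (angle between any of bottle_a, bottle_b's own z axis and vertical above 0.7 rad).
It fails at once if the white bottle in the spill tray was knocked over (angle between white_bottle's own z axis and vertical above 0.5 rad).
It fails at once if the measuring cylinder was pushed away or knocked over (distance of cylinder from where it was at the start of the episode above 0.03 m or angle between cylinder's own z axis and vertical above 0.35 rad).
It also fails if it takes over 128 s, if anything falls off the work surface, if the arm or the gripper's body presses on something with over 40 N, if the wrist force passes 120 N, or if a joint passes its speed limit or range.

ROBOT

A 6-joint arm with a two-finger parallel gripper is mounted at the origin on the work surface. World frame = base frame: x ahead of the robot, y to its left, z up, the work surface at z = 0. Lengths are in m, angles in rad, forces in N, time in s.
With the tool pointing down it reaches from about 0.35 to 0.975 m from the base axis. Payload 4.9 kg.
Tool frame: the origin (TCP) lies at the very end of the fingers, on their centre line; the grasp point (between the pads) lies behind it (manip.pinch_z is the y of the grasp point in the tool frame, in m); y points along the fingers, x is the direction in which the jaws open and shut, and the axes are right-handed (so a half turn about y gives the same grasp; the last joint's range is limited). The gripper opens to 85 mm and grips with 20 to 120 N. Pads are 22 mm wide; open, the fingers measure 114 mm over their backs; the gripper's body (76 mm by 85 mm) begins 54 mm behind the grasp point. The pads swing forward as they close: fully open they stand 13 mm farther back than shut.
Start: joints at [-1.285, 0.053, 1.613, -0, 1.476, -0.119], TCP at [0.246, -0.574, 0.192] pointing down, gripper open.
Joint ranges: [-3.01, 3.01], [-1.01, 2.22], [0.06, 2.58], [-1.02, 4.17], [0.09, 2.62], [-3.14, 3.14]. Speed limits (rad/s): [2.57, 2.57, 3.14, 3.14, 3.14, 3.14].

INTERFACE

Orientations are given as a unit quaternion [w, x, y, z].
In Python, from plant import manip gives the robot as it stands.
- The arm moves only by the tool drive_tool, never from a script. Its argument "motion" is a list of rows, each a list of 3 entries, a list of its own where there are three numbers: the shift along the tool's x, y, z in units of 25 mm (1.0 is 25 mm), then the turn, a rotation vector about the tool's x, y, z in units of 5 degrees (1.0 is 5 degrees), then the closure, from -1 (fully open) to 1 (shut). A call has 1 to 12 rows; each row shifts and turns the commanded pose from where the row before left it, along the tool's axes as they then stand; what a row does not reach is not made up. A row lasts 1/10 s, in which the tool goes at most 50 mm and 8.59 degrees, less where a joint would pass 70% of its speed; a pose out of reach is approached as far as the arm can. A call is refused whole if a number of a shift passes 1 or a number of a turn 1, either way. A call with a gripper value outside its range is refused whole. The fingers move at their own pace and stop on an object; the grip force is fixed at half the most. Time passes only in rows, so rows that do not move let the fingers close. It gives the time, the measured TCP pose, the force and the opening at its end, in the units of the state.
- manip.state(): the state, without advancing time (a new reading comes with each control period).
- manip.grab_frame(name): name is "scene" or "top" or "wrist"; returns a dict with "img" (420x560x3 uint8, blue, green, red), "range_z" (420x560 float32, m along the optical axis (not along the pixel's ray), 0 where there is no reading), "camera_matrix" (3x3 intrinsics, pixels), "world_from_camera" (4x4, takes a point from camera to world coordinates); the wrist camera has in their place "T_tool_cam" (4x4, takes a point from camera to tool coordinates, whose origin is the TCP and whose axes are the tool frame's). Camera axes: x right, y down, z forward; pixel columns grow to the right and rows downward; lengths in m; the calibration is good to about 2 mm. The wrist camera is an equidistant fisheye: a pixel r from the principal point sees the ray r / f radians off the axis. A picture is of the moment at which its call begins: read the wrist's pose just before it.
- manip.job_done(): hands the job in, once; it reports no verdict.
The state is a dict: "time": time; "joint_pos": joint angles; "joint_vel": joint speeds; "joint_efforts": joint torques, N m; "tool_pos": TCP position; "tool_rot": TCP orientation; "contact_force": force on the tool from outside, world axes, zero at the start; "ft_torque": the same for the moment, N m; "gripper_width": opening from 0.0 (shut) to 1.0 (fully open).
Only numpy, scipy, OpenCV 4.12 (cv2) and the standard library are available. Lean on these libraries where they do the work, as an engineer would, in place of code of your own. Each camera call takes 0.05 s, during which the arm holds its last target. There are 200 camera calls.

## Working session

There is one attempt and no reset: what is moved stays moved. The work goes in short steps, Python scripts to look and compute and a tool call to move; the robot and the scene stay as the last step left them, time stands still between calls to the robot, and variables do not carry over. Pictures are saved under pics/ and viewed, about 12 in all and at most 16, crops included, and the job is handed in when it is done.

Besides the shell and the picture viewer there is one more tool, called after ">>>" by a JSON object that holds its "method" and its "body". drive_tool: Moves the arm, as the interface text tells. Its arguments: {"type":"object","properties":{"motion":{"type":"array","items":{"type":"array"}}},"required":["motion"]}

```bash
ls; mkdir -p pics
python3 - <<'E'
from plant import manip
import cv2,numpy as np
s=manip.state();print(s);print(manip.pinch_z)
for n in("top","scene"):
    f=manip.grab_frame(n);cv2.imwrite(f"pics/{n}0.png",f["img"]);np.savez(f"pics/{n}0.npz",**f)
    print(n,f["camera_matrix"],f["world_from_camera"])
E
```

```text
pics
{'time': 0.0, 'joint_pos': array([-1.28499294e+00,  5.33591241e-02,  1.61432420e+00, -5.23015425e-06,
        1.47598566e+00, -1.19016434e-01]), 'joint_vel': array([-0.00039626, -0.00133036,  0.0005448 , -0.00103852, -0.00064328,
        0.00092881]), 'joint_efforts': array([ 9.18572441e-04, -3.93681765e+01, -3.70175278e+01,  1.36813441e-07,
        7.16357521e-03,  3.40142698e-06]), 'tool_pos': array([ 0.24594515, -0.57379885,  0.19084366]), 'tool_rot': array([ 0.5907802 , -0.58983494,  0.38983851, -0.38871511]), 'contact_force': array([ 0.21196051,  0.46704954, -0.28311915]), 'ft_torque': array([-0.01166929, -0.02285333, -0.0847161 ]), 'gripper_width': 1.0003707873170165}
-0.0187
top [[517.56867415   0.         283.24211386]
 [  0.         517.56867415 207.4888698 ]
 [  0.           0.           1.        ]] [[-0.01859849 -0.98382608  0.17815818  0.31506686]
 [-0.99973397  0.02073034  0.01011185  0.00281596]
 [-0.01364158 -0.17792272 -0.9839499   1.43735828]
 [ 0.          0.          0.          1.        ]]
scene [[499.47051373   0.         279.39196128]
 [  0.         499.47051373 215.51419039]
 [  0.           0.           1.        ]] [[ 0.86776062  0.37712539 -0.32367878  0.99901454]
 [ 0.49694145 -0.65006825  0.57485691 -0.73711806]
 [ 0.00637984 -0.65968759 -0.75151287  1.00866021]
 [ 0.          0.          0.          1.        ]]
```

View pics/top0.png

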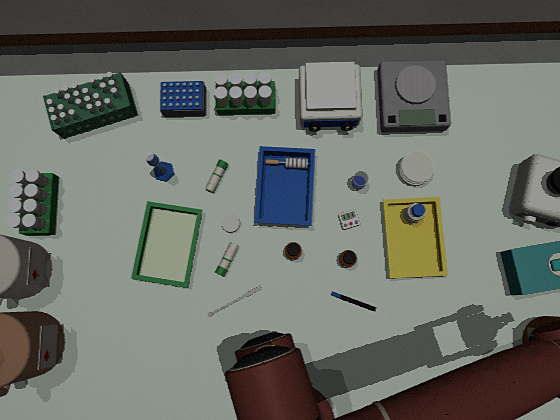

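View pics/scene0.png

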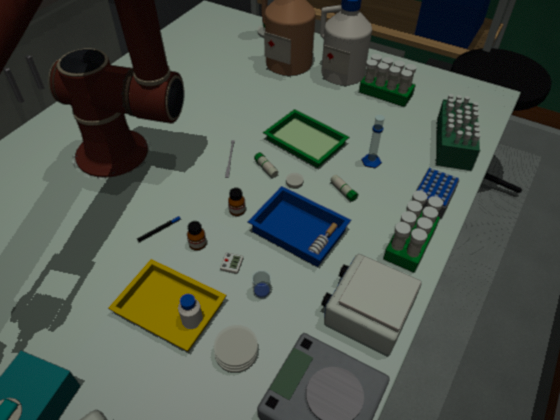

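The top view (columns → −y, rows → −x) shows the green tray at about (168,244), the basin at (285,187) and the yellow tray at (413,237). The bottles are at (293,251) and (347,259), the tubes at (217,176) and (227,259), the beaker at (359,181) and the cylinder at (160,165). The dish is at (231,223) and the timer at (348,220). The scene view agrees with this.

```bash
cat > h.py <<'E'
import cv2,numpy as np
def ray(f,uv,z):
    K,T=f["camera_matrix"],f["world_from_camera"]
    uv=np.atleast_2d(np.asarray(uv,float))
    d=np.c_[(uv-K[:2,2])/K[0,0],np.ones(len(uv))]@T[:3,:3].T
    return T[:3,3]+d*((z-T[2,3])/d[:,2])[:,None]
def cloud(f):
    K,T=f["camera_matrix"],f["world_from_camera"];D=f["range_z"]
    v,u=np.indices(D.shape)
    c=np.dstack([(u-K[0,2])/K[0,0]*D,(v-K[1,2])/K[1,1]*D,D])
    return c@T[:3,:3].T+T[:3,3]
E
python3 - <<'E'
from h import *
np.set_printoptions(precision=4,suppress=True)
f=np.load("pics/top0.npz");P=cloud(f);hsv=cv2.cvtColor(f["img"],cv2.COLOR_BGR2HSV)
H,S,V=[hsv[...,i].astype(int) for i in range(3)]
def win(c,r):
    m=np.zeros(H.shape,bool);m[c[1]-r:c[1]+r,c[0]-r:c[0]+r]=1;return m
def rect(m,z,fill=False):
    v,u=np.nonzero(m);w=ray(f,np.c_[u,v],z)[:,:2]
    r=cv2.minAreaRect((w*1000).astype(np.float32));return r,m.sum()
for n,c,lo,hi,h in (("green",(168,244),45,85,.03),("blue",(285,187),100,125,.045),("yellow",(413,237),20,35,.03)):
    m=win(c,52)&(H>lo)&(H<hi)&(S>110)
    m=m.astype(np.uint8);k,l,st,_=cv2.connectedComponentsWithStats(m);m=l==1+np.argmax(st[1:,4])
    print(n,rect(m,h))
for n,c in (("bot1",(293,251)),("bot2",(347,259)),("white",(416,212)),("beaker",(359,181)),("cyl",(153,160))):
    m=win(c,16);q=P[m];q=q[q[:,2]>.02];t=np.percentile(q[:,2],95);q=q[q[:,2]>t-.008]
    print(n,len(q),t,q.mean(0),(q.min(0)+q.max(0))/2,np.ptp(q,0))
for n,c in (("tubefar",(217,176)),("tubenear",(227,259))):
    m=win(c,22)&(P[...,2]>.012);q=P[m];g=m&(H>45)&(H<85)&(S>110)
    print(n,cv2.minAreaRect((q[:,:2]*1000).astype(np.float32)),q.mean(0),np.percentile(q[:,2],95),"cap",P[g].mean(0),g.sum())
m=win((359,181),16)&(H>100)&(H<130)&(S>90);v,u=np.nonzero(m);print("stain",u.mean(),v.mean(),ray(f,[[u.mean(),v.mean()]],.004),m.sum())
for n,c in (("dish",(231,223)),("timer",(348,220)),("dishes",(415,170))):
    m=win(c,20)&(P[...,2]>.006);print(n,P[m].mean(0),P[m].max(0),P[m].min(0))
im=cv2.resize(f["img"][140:320,130:450],None,fx=2.5,fy=2.5,interpolation=cv2.INTER_CUBIC);cv2.imwrite("pics/crop0.png",im)
E
```

```text
green (((476.60821533203125, 338.1291809082031), (155.8031005859375, 215.50933837890625), 79.97724151611328), np.int64(1293))
blue (((630.1500244140625, 11.990737915039062), (155.2879180908203, 216.29434204101562), 85.60579681396484), np.int64(3989))
yellow (((481.222412109375, -338.36865234375), (216.1334228515625, 156.38162231445312), 1.6574264764785767), np.int64(4157))
bot1 125 0.07842849661128662 [ 0.447  -0.0076  0.1072] [ 0.3906 -0.0069  0.7539] [0.1511 0.0319 1.3669]
bot2 122 0.07911134944650917 [ 0.4214 -0.1477  0.131 ] [ 0.3786 -0.0831  0.7543] [0.127  0.1718 1.3661]
white 116 0.09341041690940233 [ 0.5421 -0.3334  0.1139] [ 0.4381 -0.176   0.7614] [0.246  0.3577 1.3519]
beaker 55 0.06484614627492184 [ 0.6164 -0.1786  0.1855] [ 0.4898 -0.1067  0.7471] [0.3495 0.2191 1.3804]
cyl 91 0.16553916880083647 [0.6675 0.3381 0.2322] [0.5081 0.1866 0.7975] [0.386  0.3675 1.2797]
tubefar ((501.95745849609375, 130.40667724609375), (444.7496337890625, 83.83113098144531), 23.646991729736328) [0.6573 0.1977 0.063 ] 0.03234596511546325 cap [0.6954 0.1895 0.0262] 73
tubenear ((389.0448303222656, 88.60777282714844), (220.39959716796875, 92.10855865478516), 62.62649917602539) [0.4311 0.1728 0.0338] 0.0324545228722888 cap [0.4032 0.1863 0.0436] 81
stain 358.25892857142856 181.27678571428572 [[ 0.6456 -0.1965  0.004 ]] 112
dish [0.5293 0.1617 0.0408] [0.5905 0.2177 1.4374] [0.3151 0.0028 0.0061]
timer [ 0.5334 -0.1614  0.0299] [0.5921 0.0028 1.4374] [ 0.3151 -0.2157  0.006 ]
dishes [ 0.6713 -0.3515  0.0492] [0.7344 0.0028 1.4374] [ 0.3151 -0.415   0.006 ]
```

View pics/crop0.png

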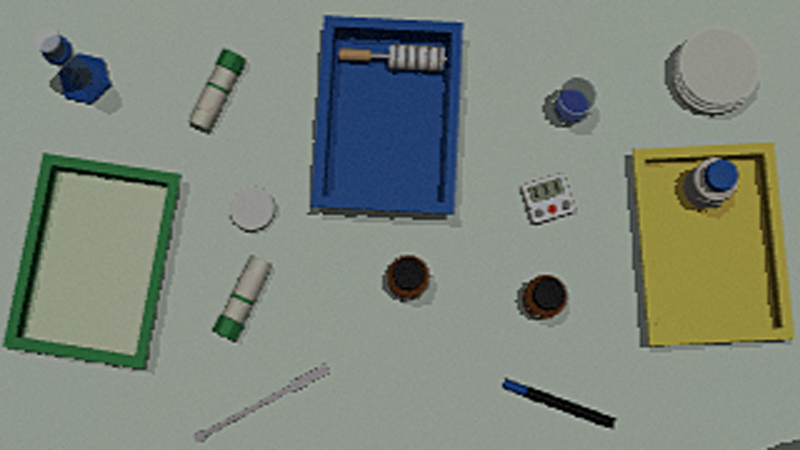

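Run:
```python
from h import *
np.set_printoptions(precision=4,suppress=True)
f=np.load("pics/top0.npz");P=cloud(f);P[f["range_z"]<=0]=-9;hsv=cv2.cvtColor(f["img"],cv2.COLOR_BGR2HSV)
H,S,V=[hsv[...,i].astype(int) for i in range(3)]
def win(c,r):
    m=np.zeros(H.shape,bool);m[c[1]-r:c[1]+r,c[0]-r:c[0]+r]=1;return m
q=P[win((300,290),6)];print("bench z",np.median(q[:,2]))
for n,c in (("bot1",(293,251)),("bot2",(347,259)),("white",(416,212)),("beaker",(359,181)),("cyl",(153,160))):
    m=win(c,16)&(P[...,2]>.02);t=np.percentile(P[m][:,2],95);q=P[m&(P[...,2]>t-.008)]
    print(n,len(q),t,np.median(q,0),(q.min(0)+q.max(0))/2,np.ptp(q,0))
for n,c in (("bot1",(293,251)),("bot2",(347,259))):
    m=win(c,14)&(V<55);v,u=np.nonzero(m);m=(m.astype(np.uint8));k,l,st,ce=cv2.connectedComponentsWithStats(m);i=1+np.argmax(st[1:,4]);print(n,"cap ray",st[i],ray(f,[ce[i]],.074))
for n,c in (("tubefar",(217,176)),("tubenear",(227,259))):
    m=win(c,20)&(P[...,2]>.013);q=P[m];g=m&(H>45)&(H<85)&(S>110)
    g=g.astype(np.uint8);k,l,st,ce=cv2.connectedComponentsWithStats(g);g=l==1+np.argmax(st[1:,4])
    print(n,cv2.minAreaRect((q[:,:2]*1000).astype(np.float32)),np.median(q[:,2]),"cap",P[g].mean(0),g.sum())
for n,c in (("dish",(231,223)),("timer",(348,220)),("dishes",(415,170))):
    m=win(c,20)&(P[...,2]>.009);q=P[m];print(n,q.max(0),q.min(0))
```

```text
bench z 0.0010087873116213508
bot1 125 0.07802497375595763 [ 0.45   -0.0072  0.0744] [ 0.45   -0.0069  0.0755] [0.0322 0.0319 0.0107]
bot2 122 0.07827976519882755 [ 0.426  -0.1539  0.075 ] [ 0.4262 -0.1549  0.076 ] [0.0318 0.0344 0.0109]
white 115 0.09305438770310322 [ 0.5452 -0.3393  0.0906] [ 0.5462 -0.3396  0.0912] [0.0298 0.0306 0.012 ]
beaker 60 0.06262379646649194 [ 0.6479 -0.1995  0.0591] [ 0.6429 -0.1954  0.0605] [0.0435 0.0418 0.0111]
cyl 88 0.16433520567847285 [0.6876 0.357  0.1618] [0.6885 0.3573 0.1631] [0.0252 0.0261 0.0129]
bot1 cap ray [285 243  15  14 150] [[ 0.4499 -0.0065  0.074 ]]
bot2 cap ray [343 251  13  14 145] [[ 0.4253 -0.1534  0.074 ]]
tubefar ((666.091796875, 205.07058715820312), (28.692907333374023, 95.9432601928711), 64.16849517822266) 0.02534427020301222 cap [0.6987 0.1879 0.0262] 65
tubenear ((432.9823913574219, 173.5380859375), (28.300199508666992, 92.2464599609375), 61.99898910522461) 0.02555380774081417 cap [0.4    0.1906 0.0262] 69
dish [0.5604 0.2144 0.0232] [0.4783 0.1389 0.0094]
timer [ 0.5713 -0.1073  0.0222] [ 0.4915 -0.2041  0.0091]
dishes [ 0.7302 -0.3097  0.0531] [ 0.629  -0.4028  0.0091]
```

```bash
cat >> h.py <<'E'
from scipy.spatial.transform import Rotation as Ro
def go(xyz,yaw=0.):
    """units to bring TCP to xyz with tool y down and tool x at yaw (deg) about world z (mod 180)"""
    from plant import manip
    s=manip.state();p=s["tool_pos"];q=s["tool_rot"];R=Ro.from_quat(np.r_[q[1:],q[0]]).as_matrix()
    best=None
    for k in(0,180,-180):
        a=np.radians(yaw+k);x=np.array([np.cos(a),np.sin(a),0]);y=np.array([0,0,-1.]);G=np.c_[x,y,np.cross(x,y)]
        rv=np.degrees(Ro.from_matrix(R.T@G).as_rotvec())/5
        if best is None or np.linalg.norm(rv)<np.linalg.norm(best[0]):best=(rv,G)
    d=np.array(xyz)-p
    print("pos",p.round(4),"turn units",best[0].round(2),"shift(now frame)",(R.T@d/.025).round(2),"shift(after turn)",(best[1].T@d/.025).round(2),"j6",s["joint_pos"][5].round(2),"t",round(s["time"],2),"w",s["gripper_width"].round(3))
E
python3 -c "
from h import *
go((.426,-.154,.17),0)"
```

```text
Traceback (most recent call last):
  File "h.py", line 23, in go
    print("pos",p.round(4),"turn units",best[0].round(2),"shift(now frame)",(R.T@d/.025).round(2),"shift(after turn)",(best[1].T@d/.025).round(2),"j6",s["joint_pos"][5].round(2),"t",round(s["time"],2),"w",s["gripper_width"].round(3))
                                                                                                                                                                                                             ^^^^^^^^^^^^^^^^^^^^^^^^
AttributeError: 'float' object has no attribute 'round'
```

```bash
sed -i 's/s\["gripper_width"\].round(3)/round(float(s["gripper_width"]),3)/' h.py
python3 -c "
from h import *
go((.426,-.154,.17),0);go((.426,-.154,.17),90)"
```

```text
pos [ 0.246  -0.5739  0.1909] turn units [-1.000e-02 -1.336e+01 -2.000e-02] shift(now frame) [-12.6    0.86  13.23] shift(after turn) [ 7.2   0.84 16.79] j6 -0.12 t 0.1 w 0.998
pos [ 0.246  -0.5739  0.1909] turn units [ 0.    4.64 -0.02] shift(now frame) [-12.6    0.86  13.23] shift(after turn) [-16.79   0.84   7.2 ] j6 -0.12 t 0.1 w 0.998
```

>>> {"method": "drive_tool", "body": {"motion": [[[0, 0, 0], [0, -1, 0], -1], [[0, 0, 0], [0, -1, 0], -1], [[0, 0, 0], [0, -1, 0], -1], [[0, 0, 0], [0, -1, 0], -1], [[0, 0, 0], [0, -1, 0], -1], [[0, 0, 0], [0, -1, 0], -1], [[0, 0, 0], [0, -1, 0], -1], [[0, 0, 0], [0, -1, 0], -1], [[0, 0, 0], [0, -1, 0], -1], [[0, 0, 0], [0, -1, 0], -1], [[0, 0, 0], [0, -1, 0], -1], [[0, 0, 0], [0, -1, 0], -1]]}}

```text
time: 1.3
tool_pos: [0.246, -0.5741, 0.1913]
tool_rot: [0.706, -0.706, 0.041, -0.041]
contact_force: [0.3, -1.1, 0.4]
gripper_width: 1.0
```

>>> {"method": "drive_tool", "body": {"motion": [[[0, 0, 0], [0, -0.68, 0], -1], [[0, 0, 0], [0, -0.68, 0], -1], [[0.7, 0.1, 1], [0, 0, 0], -1], [[0.7, 0.1, 1], [0, 0, 0], -1], [[0.7, 0.1, 1], [0, 0, 0], -1], [[0.7, 0.1, 1], [0, 0, 0], -1], [[0.7, 0.1, 1], [0, 0, 0], -1], [[0.7, 0.1, 1], [0, 0, 0], -1], [[0.7, 0.1, 1], [0, 0, 0], -1], [[0.7, 0.1, 1], [0, 0, 0], -1]]}}

```text
time: 2.3
tool_pos: [0.3865, -0.3731, 0.1714]
tool_rot: [0.707, -0.707, 0.0, 0.0]
contact_force: [0.5, -0.2, -0.0]
gripper_width: 1.002
```

```bash
python3 -c "
from h import *
go((.426,-.154,.12),0)"
```

```text
pos [ 0.3865 -0.3731  0.1714] turn units [-0.01 -0.   -0.01] shift(now frame) [1.58 2.06 8.76] shift(after turn) [1.58 2.06 8.76] j6 -0.91 t 2.3 w 1.002
```

>>> {"method": "drive_tool", "body": {"motion": [[[0.2, 0.2, 1], [0, 0, 0], -1], [[0.2, 0.2, 1], [0, 0, 0], -1], [[0.2, 0.2, 1], [0, 0, 0], -1], [[0.2, 0.2, 1], [0, 0, 0], -1], [[0.2, 0.2, 1], [0, 0, 0], -1], [[0.2, 0.2, 1], [0, 0, 0], -1], [[0.2, 0.2, 1], [0, 0, 0], -1], [[0.18, 0.2, 1], [0, 0, 0], -1], [[0, 0.46, 0.76], [0, 0, 0], -1], [[0, 0, 0], [0, 0, 0], -1]]}}

```text
time: 3.3
tool_pos: [0.4243, -0.153, 0.1183]
tool_rot: [0.708, -0.706, 0.0, 0.002]
contact_force: [-0.1, -0.3, 0.9]
gripper_width: 1.002
```

```bash
python3 -c "
from h import *
go((.426,-.154,.014),0)
from plant import manip
f=manip.grab_frame('wrist');cv2.imwrite('pics/w1.png',f['img'])"
```

```text
pos [ 0.4243 -0.153   0.1183] turn units [-0.03  0.03 -0.04] shift(now frame) [ 0.08  4.17 -0.05] shift(after turn) [ 0.07  4.17 -0.04] j6 -0.51 t 3.3 w 1.002
```

View pics/w1.png

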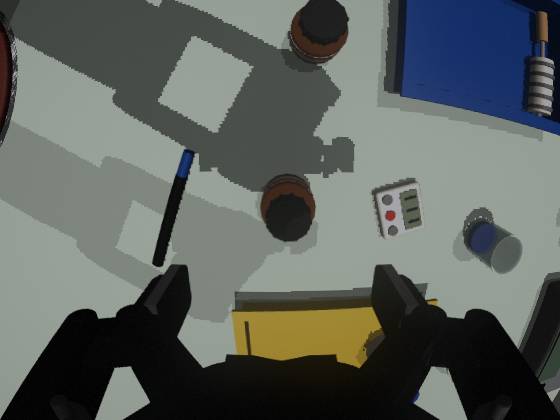

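The wrist view shows bottle 2 centred between the open jaws (cap at about (288,217), jaws at columns 188 and 375). I'll descend and grip.

>>> {"method": "drive_tool", "body": {"motion": [[[0.07, 0.7, -0.04], [0, 0, 0], -1], [[0, 0.7, 0], [0, 0, 0], -1], [[0, 0.7, 0], [0, 0, 0], -1], [[0, 0.7, 0], [0, 0, 0], -1], [[0, 0.7, 0], [0, 0, 0], -1], [[0, 0.6, 0], [0, 0, 0], -1], [[0, 0, 0], [0, 0, 0], 1], [[0, 0, 0], [0, 0, 0], 1], [[0, 0, 0], [0, 0, 0], 1], [[0, 0, 0], [0, 0, 0], 1], [[0, 0, 0], [0, 0, 0], 1], [[0, 0, 0], [0, 0, 0], 1]]}}

```text
time: 4.55
tool_pos: [0.4288, -0.1573, 0.0197]
tool_rot: [-0.707, 0.708, 0.001, 0.001]
contact_force: [0.9, -0.1, 6.5]
gripper_width: 0.362
```

>>> {"method": "drive_tool", "body": {"motion": [[[0, 0, 0], [0, 0, 0], 1], [[0, 0, 0], [0, 0, 0], 1], [[0, 0, 0], [0, 0, 0], 1], [[0, -0.4, 0], [0, 0, 0], 1], [[0, -0.6, 0], [0, 0, 0], 1]]}}

```text
time: 5.05
tool_pos: [0.426, -0.1556, 0.0422]
tool_rot: [0.708, -0.706, 0.001, 0.001]
contact_force: [-0.2, 0.2, -1.2]
gripper_width: 0.362
```

```bash
python3 -c "
from h import *
from plant import manip
print(manip.state())
f=manip.grab_frame('wrist');g=manip.grab_frame('scene')['img'][150:330,80:320]
cv2.imwrite('pics/w2.png',np.hstack([cv2.resize(f['img'],(400,300)),cv2.resize(g,(400,300))]))"
```

```text
{'time': 5.05, 'joint_pos': array([-5.14597677e-01, -2.24590787e-01,  2.13378422e+00, -2.07972219e-05,
        1.23609234e+00, -5.14610668e-01]), 'joint_vel': array([-5.72639211e-04, -2.39901842e-01, -9.98085910e-02,  3.16111755e-04,
        3.19779128e-01,  4.91819933e-05]), 'joint_efforts': array([-1.21983050e-02, -2.29795808e+01, -3.39448428e+01,  1.03339349e-03,
       -2.87135616e-01, -7.80499045e-05]), 'tool_pos': array([ 0.42597621, -0.15561936,  0.04224874]), 'tool_rot': array([ 0.70774219, -0.70646896,  0.001133  ,  0.00114705]), 'contact_force': array([-0.16915609,  0.15802379, -1.19253329]), 'ft_torque': array([ 0.0006884 ,  0.03814109, -0.02836217]), 'gripper_width': 0.36224352355649087}
```

View pics/w2.png

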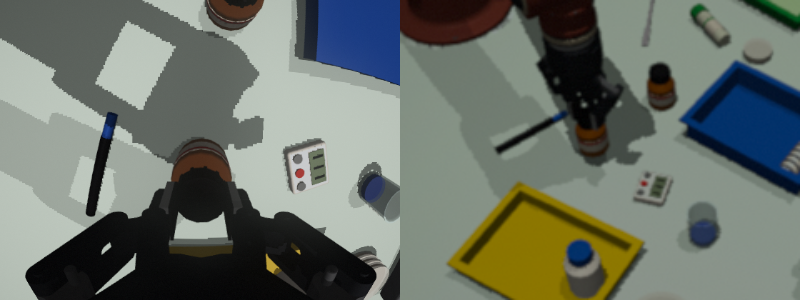

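```bash
python3 -c "
from h import *
go((.437,-.371,.095),0)"
```

```text
pos [ 0.4286 -0.1571  0.045 ] turn units [0.02 0.   0.03] shift(now frame) [ 0.34 -1.98 -8.56] shift(after turn) [ 0.34 -2.   -8.56] j6 -0.51 t 5.15 w 0.366
```

>>> {"method": "drive_tool", "body": {"motion": [[[0, -1, 0], [0, 0, 0], 1], [[0, -0.9, -0.5], [0, 0, 0], 1], [[0, -0.1, -0.9], [0, 0, 0], 1], [[0, 0, -1], [0, 0, 0], 1], [[0.1, 0, -1], [0, 0, 0], 1], [[0.1, 0, -1], [0, 0, 0], 1], [[0.14, 0, -1], [0, 0, 0], 1], [[0, 0, -1], [0, 0, 0], 1], [[0, 0, -1], [0, 0, 0], 1], [[0, 0, -0.7], [0, 0, 0], 1], [[0, 0, -0.46], [0, 0, 0], 1], [[0, 0, 0], [0, 0, 0], 1]]}}

```text
time: 6.35
tool_pos: [0.4357, -0.3712, 0.0927]
tool_rot: [0.707, -0.707, 0.001, -0.0]
contact_force: [0.1, -0.2, -1.0]
gripper_width: 0.365
```

>>> {"method": "drive_tool", "body": {"motion": [[[0, 0, 0], [0, 0, 0], 1], [[0, 0, 0], [0, 0, 0], 1]]}}

```text
time: 6.55
tool_pos: [0.4359, -0.3695, 0.0929]
tool_rot: [0.707, -0.707, -0.0, 0.0]
contact_force: [0.1, -0.1, -0.8]
gripper_width: 0.358
```

```bash
python3 -c "
from h import *
go((.437,-.371,.0255),0)"
```

```text
pos [ 0.4359 -0.3695  0.0929] turn units [-0.01  0.01 -0.  ] shift(now frame) [ 0.04  2.69 -0.06] shift(after turn) [ 0.04  2.69 -0.06] j6 -0.83 t 6.55 w 0.358
```

>>> {"method": "drive_tool", "body": {"motion": [[[0.04, 0.8, -0.06], [0, 0, 0], 1], [[0, 0.8, 0], [0, 0, 0], 1], [[0, 0.6, 0], [0, 0, 0], 1], [[0, 0.3, 0], [0, 0, 0], 1], [[0, 0.2, 0], [0, 0, 0], 1], [[0, 0, 0], [0, 0, 0], 1], [[0, 0, 0], [0, 0, 0], 1]]}}

```text
time: 7.25
tool_pos: [0.4374, -0.3725, 0.0264]
tool_rot: [-0.707, 0.707, 0.0, 0.0]
contact_force: [0.2, -0.2, -1.5]
gripper_width: 0.363
```

>>> {"method": "drive_tool", "body": {"motion": [[[0, 0, 0], [0, 0, 0], 0.1], [[0, 0, 0], [0, 0, 0], 0.1], [[0, 0, 0], [0, 0, 0], 0], [[0, 0, 0], [0, 0, 0], 0], [[0, -0.4, 0], [0, 0, 0], 0], [[0, -0.8, 0], [0, 0, 0], 0], [[0, -1, 0], [0, 0, 0], 0], [[0, -1, 0], [0, 0, 0], 0], [[0, -0.6, 0], [0, 0, 0], 0], [[0, 0, 0], [0, 0, 0], -0.5], [[0, 0, 0], [0, 0, 0], -0.5]]}}

```text
time: 8.35
tool_pos: [0.4368, -0.3719, 0.1203]
tool_rot: [0.707, -0.707, 0.0, -0.0]
contact_force: [-0.5, -0.4, -0.7]
gripper_width: 0.749
```

```bash
python3 -c "
from h import *
go((.450,-.007,.12),0)
from plant import manip
f=manip.grab_frame('wrist');g=manip.grab_frame('scene')['img'][150:390,80:400]
cv2.imwrite('pics/w3.png',np.hstack([cv2.resize(f['img'],(400,300)),cv2.resize(g,(400,300))]))"
```

```text
pos [ 0.4368 -0.3719  0.1203] turn units [-0. -0. -0.] shift(now frame) [5.300e-01 1.000e-02 1.459e+01] shift(after turn) [5.300e-01 1.000e-02 1.459e+01] j6 -0.83 t 8.35 w 0.749
```

View pics/w3.png

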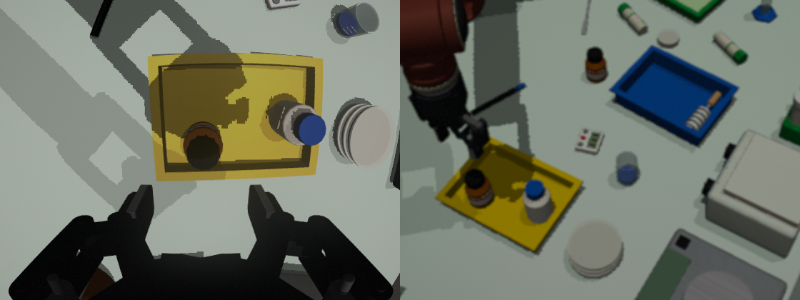

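Both views show bottle 2 standing upright in the yellow tray and the white bottle still upright. Next is bottle 1.

>>> {"method": "drive_tool", "body": {"motion": [[[0.05, 0, 0.59], [0, 0, 0], -0.5], [[0.05, 0, 1], [0, 0, 0], -1], [[0.05, 0, 1], [0, 0, 0], -1], [[0.05, 0, 1], [0, 0, 0], -1], [[0.05, 0, 1], [0, 0, 0], -1], [[0.05, 0, 1], [0, 0, 0], -1], [[0.05, 0, 1], [0, 0, 0], -1], [[0.05, 0, 1], [0, 0, 0], -1], [[0.05, 0, 1], [0, 0, 0], -1], [[0.05, 0, 1], [0, 0, 0], -1], [[0.03, 0, 1], [0, 0, 0], -1], [[0, 0, 1], [0, 0, 0], -1]]}}

```text
time: 9.65
tool_pos: [0.4491, -0.0802, 0.1194]
tool_rot: [0.707, -0.707, 0.001, 0.001]
contact_force: [0.3, 0.1, -0.6]
gripper_width: 0.997
```

>>> {"method": "drive_tool", "body": {"motion": [[[0, 0, 1], [0, 0, 0], -1], [[0, 0, 1], [0, 0, 0], -1], [[0, 0, 0.6], [0, 0, 0], -1], [[0, 0, 0.4], [0, 0, 0], -1], [[0, 0, 0], [0, 0, 0], -1], [[0, 0, 0], [0, 0, 0], -1], [[0, 0, 0], [0, 0, 0], -1]]}}

```text
time: 10.35
tool_pos: [0.4501, -0.0078, 0.1205]
tool_rot: [-0.707, 0.707, -0.0, 0.0]
contact_force: [0.4, -0.7, 0.1]
gripper_width: 1.0
```

```bash
python3 -c "
from h import *
go((.450,-.007,.016),0)"
```

```text
pos [ 0.4501 -0.0078  0.1205] turn units [ 0.   -0.01 -0.  ] shift(now frame) [-0.    4.18  0.03] shift(after turn) [-0.    4.18  0.03] j6 -0.18 t 10.35 w 1.0
```

>>> {"method": "drive_tool", "body": {"motion": [[[0, 0.8, 0.03], [0, 0, 0], -1], [[0, 0.8, 0], [0, 0, 0], -1], [[0, 0.8, 0], [0, 0, 0], -1], [[0, 0.8, 0], [0, 0, 0], -1], [[0, 0.6, 0], [0, 0, 0], -1], [[0, 0.35, 0], [0, 0, 0], -1], [[0, 0, 0], [0, 0, 0], 1], [[0, 0, 0], [0, 0, 0], 1], [[0, 0, 0], [0, 0, 0], 1], [[0, 0, 0], [0, 0, 0], 1], [[0, 0, 0], [0, 0, 0], 1], [[0, 0, 0], [0, 0, 0], 1]]}}

```text
time: 11.55
tool_pos: [0.4516, -0.0067, 0.0183]
tool_rot: [-0.707, 0.707, 0.001, 0.001]
contact_force: [0.3, -0.5, 6.4]
gripper_width: 0.367
```

>>> {"method": "drive_tool", "body": {"motion": [[[0, 0, 0], [0, 0, 0], 1], [[0, 0, 0], [0, 0, 0], 1], [[0, 0, 0], [0, 0, 0], 1]]}}

```text
time: 11.85
tool_pos: [0.4516, -0.0067, 0.0183]
tool_rot: [-0.707, 0.707, 0.001, 0.001]
contact_force: [-0.4, -0.2, 5.3]
gripper_width: 0.36
```

>>> {"method": "drive_tool", "body": {"motion": [[[0, -0.4, 0], [0, 0, 0], 1], [[0, -0.8, 0], [0, 0, 0], 1], [[0, -1, 0], [0, 0, 0], 1], [[0, -0.8, 0], [0, 0, 0], 1], [[0, 0, 0], [0, 0, 0], 1], [[0, 0, 0], [0, 0, 0], 1]]}}

```text
time: 12.45
tool_pos: [0.4498, -0.0064, 0.0914]
tool_rot: [0.707, -0.707, 0.0, 0.0]
contact_force: [0.0, 0.0, -1.5]
gripper_width: 0.365
```

```bash
python3 -c "
from h import *
go((.435,-.305,.095),0)"
```

```text
pos [ 0.4498 -0.0064  0.0914] turn units [-0.   -0.   -0.01] shift(now frame) [ -0.59  -0.15 -11.94] shift(after turn) [ -0.59  -0.14 -11.94] j6 -0.18 t 12.45 w 0.365
```

>>> {"method": "drive_tool", "body": {"motion": [[[-0.05, -0.1, -0.5], [0, 0, 0], 1], [[-0.05, -0.05, -1], [0, 0, 0], 1], [[-0.05, 0, -1], [0, 0, 0], 1], [[-0.05, 0, -1], [0, 0, 0], 1], [[-0.05, 0, -1], [0, 0, 0], 1], [[-0.05, 0, -1], [0, 0, 0], 1], [[-0.05, 0, -1], [0, 0, 0], 1], [[-0.05, 0, -1], [0, 0, 0], 1], [[-0.05, 0, -1], [0, 0, 0], 1], [[-0.05, 0, -1], [0, 0, 0], 1], [[-0.09, 0, -1], [0, 0, 0], 1], [[0, 0, -0.8], [0, 0, 0], 1]]}}

```text
time: 13.65
tool_pos: [0.4338, -0.2903, 0.094]
tool_rot: [0.708, -0.707, 0.001, 0.0]
contact_force: [-0.1, -0.0, -1.9]
gripper_width: 0.365
```

>>> {"method": "drive_tool", "body": {"motion": [[[0, 0, -0.44], [0, 0, 0], 1], [[0, 0, -0.2], [0, 0, 0], 1], [[0, 0, 0], [0, 0, 0], 1], [[0, 0, 0], [0, 0, 0], 1], [[0, 0, 0], [0, 0, 0], 1]]}}

```text
time: 14.15
tool_pos: [0.4355, -0.3041, 0.0955]
tool_rot: [0.707, -0.707, -0.0, 0.0]
contact_force: [0.2, -0.4, -1.1]
gripper_width: 0.365
```

```bash
python3 -c "
from h import *
go((.435,-.305,.024),0)"
```

```text
pos [ 0.4355 -0.3041  0.0955] turn units [-0.    0.01 -0.  ] shift(now frame) [-0.02  2.86 -0.04] shift(after turn) [-0.02  2.86 -0.03] j6 -0.75 t 14.15 w 0.365
```

>>> {"method": "drive_tool", "body": {"motion": [[[0, 0.8, 0], [0, 0, 0], 1], [[0, 0.8, 0], [0, 0, 0], 1], [[0, 0.6, 0], [0, 0, 0], 1], [[0, 0.4, 0], [0, 0, 0], 1], [[0, 0.25, 0], [0, 0, 0], 1], [[0, 0, 0], [0, 0, 0], 1], [[0, 0, 0], [0, 0, 0], 1]]}}

```text
time: 14.85
tool_pos: [0.4359, -0.3053, 0.025]
tool_rot: [-0.707, 0.707, 0.0, 0.0]
contact_force: [0.1, -0.3, -1.3]
gripper_width: 0.363
```

>>> {"method": "drive_tool", "body": {"motion": [[[0, 0, 0], [0, 0, 0], 0.1], [[0, 0, 0], [0, 0, 0], 0.1], [[0, 0, 0], [0, 0, 0], 0], [[0, 0, 0], [0, 0, 0], 0], [[0, -0.4, 0], [0, 0, 0], 0], [[0, -0.8, 0], [0, 0, 0], 0], [[0, -1, 0], [0, 0, 0], 0], [[0, -1, 0], [0, 0, 0], 0], [[0, -0.8, 0], [0, 0, 0], 0], [[0, 0, 0], [0, 0, 0], -0.5], [[0, 0, 0], [0, 0, 0], -0.5]]}}

```text
time: 15.95
tool_pos: [0.4356, -0.3051, 0.1247]
tool_rot: [-0.707, 0.707, 0.0, 0.0]
contact_force: [-0.3, -0.3, -0.6]
gripper_width: 0.749
```

```bash
python3 -c "
from h import *
go((.644,-.196,.12),0)
from plant import manip
f=manip.grab_frame('wrist');g=manip.grab_frame('top');np.savez('pics/top1.npz',**g);g=g['img'][120:300,220:460]
cv2.imwrite('pics/w4.png',np.hstack([cv2.resize(f['img'],(400,300)),cv2.resize(g,(400,300))]))"
```

```text
pos [ 0.4356 -0.3051  0.1247] turn units [ 0.01 -0.    0.01] shift(now frame) [8.34 0.19 4.37] shift(after turn) [8.34 0.19 4.37] j6 -0.75 t 15.95 w 0.749
```

View pics/w4.png

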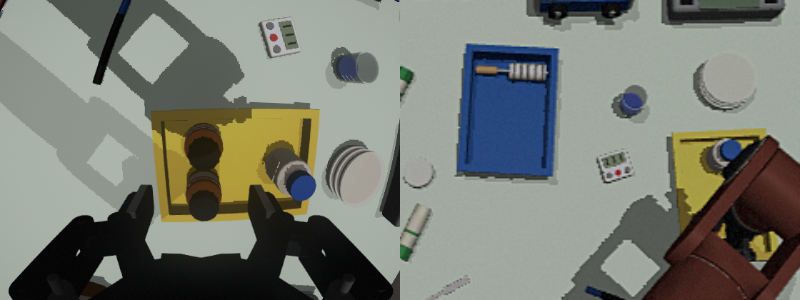

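Both amber bottles stand upright in the tray (wrist view (203,150) and (203,190)), and the white bottle is upright at (300,183). Next is the beaker.

>>> {"method": "drive_tool", "body": {"motion": [[[0.34, 0, 0.9], [0, 0, 0], -1], [[0.9, 0, 0.7], [0, 0, 0], -1], [[1, 0, 0.6], [0, 0, 0], -1], [[1, 0, 0.5], [0, 0, 0], -1], [[1, 0, 0.5], [0, 0, 0], -1], [[1, 0, 0.5], [0, 0, 0], -1], [[1, 0, 0.4], [0, 0, 0], -1], [[1, 0, 0.27], [0, 0, 0], -1], [[0.7, 0, 0], [0, 0, 0], -1], [[0.4, 0, 0], [0, 0, 0], -1], [[0, 0, 0], [0, 0, 0], -1], [[0, 0, 0], [0, 0, 0], -1]]}}

```text
time: 17.25
tool_pos: [0.643, -0.1958, 0.1233]
tool_rot: [0.707, -0.707, 0.001, 0.001]
contact_force: [0.4, 0.3, -0.1]
gripper_width: 1.004
```

>>> {"method": "drive_tool", "body": {"motion": [[[0, 0, 0], [0, 0, 0], -1]]}}

```text
time: 17.35
tool_pos: [0.643, -0.1959, 0.124]
tool_rot: [0.707, -0.707, 0.001, 0.0]
contact_force: [0.5, -0.0, 0.0]
gripper_width: 0.999
```

```bash
python3 -c "
from h import *
go((.644,-.196,.018),0)"
```

```text
pos [ 0.643  -0.1959  0.124 ] turn units [-0.   -0.01 -0.01] shift(now frame) [ 0.04  4.24 -0.  ] shift(after turn) [ 0.04  4.24 -0.  ] j6 -0.41 t 17.35 w 0.999
```

>>> {"method": "drive_tool", "body": {"motion": [[[0.04, 0.8, 0], [0, 0, 0], -1], [[0, 0.8, 0], [0, 0, 0], -1], [[0, 0.8, 0], [0, 0, 0], -1], [[0, 0.8, 0], [0, 0, 0], -1], [[0, 0.6, 0], [0, 0, 0], -1], [[0, 0.4, 0], [0, 0, 0], -1], [[0, 0, 0], [0, 0, 0], 1], [[0, 0, 0], [0, 0, 0], 1], [[0, 0, 0], [0, 0, 0], 1], [[0, 0, 0], [0, 0, 0], 1], [[0, 0, 0], [0, 0, 0], 1], [[0, 0, 0], [0, 0, 0], 1]]}}

```text
time: 18.55
tool_pos: [0.6467, -0.1974, 0.0245]
tool_rot: [-0.706, 0.708, 0.001, 0.001]
contact_force: [1.4, -0.5, 0.7]
gripper_width: 0.004
```

>>> {"method": "drive_tool", "body": {"motion": [[[0, 0, 0], [0, 0, 0], 1], [[0, 0, 0], [0, 0, 0], 1], [[0, 0, 0], [0, 0, 0], 1]]}}

```text
time: 18.85
tool_pos: [0.6446, -0.1955, 0.0189]
tool_rot: [0.707, -0.707, 0.0, 0.0]
contact_force: [0.4, 0.8, 0.3]
gripper_width: -0.001
```

>>> {"method": "drive_tool", "body": {"motion": [[[0, -0.4, 0], [0, 0, 0], 1], [[0, -0.8, 0], [0, 0, 0], 1], [[0, -1, 0], [0, 0, 0], 1], [[0, -0.8, 0], [0, 0, 0], 1], [[0, -0.6, 0], [0, 0, 0], 1], [[0, 0, 0], [0, 0, 0], 1], [[0, 0, 0], [0, 0, 0], 1]]}}

```text
time: 19.55
tool_pos: [0.6448, -0.1957, 0.1091]
tool_rot: [0.707, -0.707, 0.0, 0.0]
contact_force: [-0.0, 0.4, -0.4]
gripper_width: -0.002
```

```bash
python3 -c "
from h import *
go((.605,.010,.105),0)"
```

```text
pos [ 0.6448 -0.1957  0.1091] turn units [-0. -0. -0.] shift(now frame) [-1.59  0.17  8.23] shift(after turn) [-1.59  0.16  8.23] j6 -0.4 t 19.55 w -0.002
```

The jaws closed to 0, so the beaker slipped out. I need to look before doing anything else.

```bash
python3 -c "
from h import *
from plant import manip
f=manip.grab_frame('wrist');g=manip.grab_frame('scene');np.savez('pics/scene1.npz',**g);g=g['img'][180:330,160:360]
cv2.imwrite('pics/w5.png',np.hstack([cv2.resize(f['img'],(400,300)),cv2.resize(g,(400,300))]))"
```

```text
(no output)
```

View pics/w5.png

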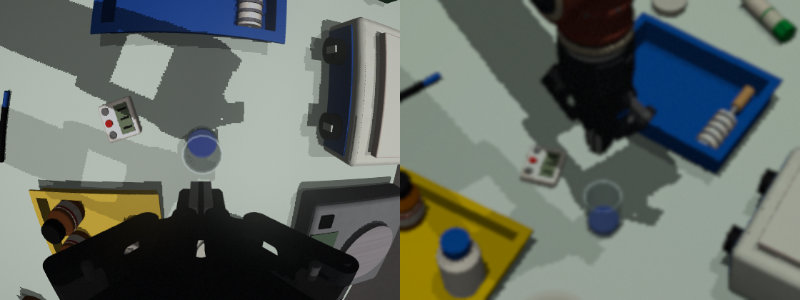

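```bash
python3 -c "
from h import *
np.set_printoptions(precision=4,suppress=True)
for n,c in (('top0',(359,181)),('top1',(359,181)),('scene0',(262,286)),('scene1',(262,288))):
    f=np.load(f'pics/{n}.npz');h=cv2.cvtColor(f['img'],cv2.COLOR_BGR2HSV).astype(int);P=cloud(f)
    m=np.zeros(h.shape[:2],bool);m[c[1]-16:c[1]+16,c[0]-16:c[0]+16]=1
    b=m&(h[...,0]>100)&(h[...,0]<130)&(h[...,1]>90);v,u=np.nonzero(b)
    q=P[m&(P[...,2]>.045)&(f['range_z']>0)]
    r=(u.min()+u.max())/2,(v.min()+v.max())/2
    print(n,b.sum(),u.min(),u.max(),v.min(),v.max(),ray(f,[r,r],.003)[0],ray(f,[r],.01),'rim',len(q),q.min(0),q.max(0))
"
```

```text
top0 112 352 364 176 187 [ 0.6452 -0.1959  0.003 ] [[ 0.6436 -0.1949  0.01  ]] rim 90 [ 0.621  -0.2163  0.0451] [ 0.6646 -0.1745  0.066 ]
top1 111 352 364 176 187 [ 0.6452 -0.1959  0.003 ] [[ 0.6436 -0.1949  0.01  ]] rim 89 [ 0.6216 -0.2162  0.0451] [ 0.6651 -0.1749  0.0665]
scene0 170 254 268 283 296 [ 0.6441 -0.1922  0.003 ] [[ 0.6466 -0.196   0.01  ]] rim 166 [ 0.6252 -0.2183  0.0451] [ 0.6684 -0.1725  0.0629]
scene1 171 254 268 283 296 [ 0.6441 -0.1922  0.003 ] [[ 0.6466 -0.196   0.01  ]] rim 154 [ 0.6254 -0.2179  0.045 ] [ 0.6691 -0.1736  0.0634]
```

The beaker hasn't moved: it's at (0.644,−0.196) in both cameras before and after. I'll try again, closing gradually and reading the width and force.

>>> {"method": "drive_tool", "body": {"motion": [[[0, 0, 0], [0, 0, 0], -1], [[0, 0, 0], [0, 0, 0], -1], [[0, 0, 0], [0, 0, 0], -1], [[0, 0, 0], [0, 0, 0], -1], [[0, 0, 0], [0, 0, 0], -1], [[0, 0, 0], [0, 0, 0], -1], [[0, 0, 0], [0, 0, 0], -1]]}}

```text
time: 20.35
tool_pos: [0.645, -0.1958, 0.1095]
tool_rot: [-0.707, 0.707, 0.0, 0.0]
contact_force: [-0.1, -0.2, 0.2]
gripper_width: 1.001
```

>>> {"method": "drive_tool", "body": {"motion": [[[0, 0.8, 0], [0, 0, 0], -1], [[0, 0.8, 0], [0, 0, 0], -1], [[0, 0.8, 0], [0, 0, 0], -1], [[0, 0.6, 0], [0, 0, 0], -1], [[0, 0.4, 0], [0, 0, 0], -1], [[0, 0, 0], [0, 0, 0], -0.3], [[0, 0, 0], [0, 0, 0], 0], [[0, 0, 0], [0, 0, 0], 0.1], [[0, 0, 0], [0, 0, 0], 0.15], [[0, 0, 0], [0, 0, 0], 0.15], [[0, 0, 0], [0, 0, 0], 0.15], [[0, 0, 0], [0, 0, 0], 0.15]]}}

```text
time: 21.55
tool_pos: [0.645, -0.1958, 0.0246]
tool_rot: [-0.707, 0.707, 0.0, 0.0]
contact_force: [-0.8, -0.6, -0.3]
gripper_width: 0.425
```

```bash
python3 -c "
from h import *
go((.644,-.196,.018),0)
from plant import manip
f=manip.grab_frame('wrist');g=manip.grab_frame('scene');g=g['img'][180:330,160:360]
cv2.imwrite('pics/w6.png',np.hstack([f['img'][100:400,80:480],cv2.resize(g,(400,300))]))"
```

```text
pos [ 0.645  -0.1958  0.0246] turn units [ 0. -0.  0.] shift(now frame) [-0.04  0.26 -0.01] shift(after turn) [-0.04  0.26 -0.01] j6 -0.4 t 21.55 w 0.425
```

View pics/w6.png

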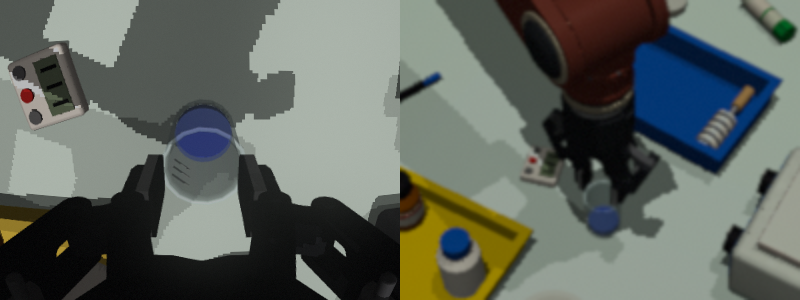

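The beaker is centred between the pads: rim at (202,165) in the left crop, pads at columns 165 and 238. I'll close a little further.

>>> {"method": "drive_tool", "body": {"motion": [[[0, 0, 0], [0, 0, 0], 0.2], [[0, 0, 0], [0, 0, 0], 0.25], [[0, 0, 0], [0, 0, 0], 0.3], [[0, 0, 0], [0, 0, 0], 0.35], [[0, 0, 0], [0, 0, 0], 0.4], [[0, 0, 0], [0, 0, 0], 0.4]]}}

```text
time: 22.25
tool_pos: [0.6449, -0.1957, 0.0244]
tool_rot: [0.707, -0.707, 0.0, -0.0]
contact_force: [0.0, -0.2, 0.1]
gripper_width: 0.3
```

>>> {"method": "drive_tool", "body": {"motion": [[[0, 0, 0], [0, 0, 0], 0.45], [[0, 0, 0], [0, 0, 0], 0.5], [[0, 0, 0], [0, 0, 0], 0.5]]}}

```text
time: 22.55
tool_pos: [0.6449, -0.1958, 0.0243]
tool_rot: [0.707, -0.707, 0.0, -0.0]
contact_force: [-0.1, -0.0, 0.7]
gripper_width: 0.253
```

```bash
python3 -c "
from h import *
from plant import manip
f=manip.grab_frame('wrist');g=manip.grab_frame('scene');g=g['img'][215:325,210:320]
cv2.imwrite('pics/w7.png',np.hstack([f['img'][100:400,80:480],cv2.resize(g,(300,300))]))"
```

```text
(no output)
```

View pics/w7.png

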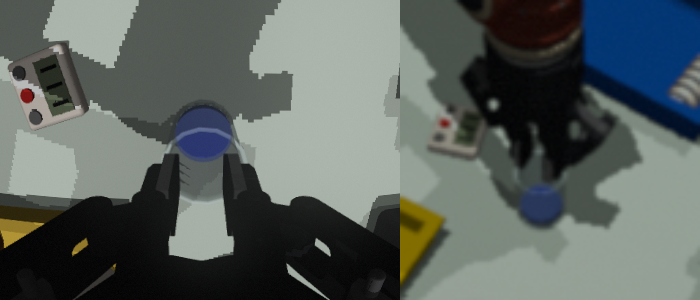

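```bash
python3 -c "
from h import *
from plant import manip
np.set_printoptions(precision=4,suppress=True)
f=manip.grab_frame('wrist');K=f['camera_matrix'];T=f['T_tool_cam'];D=f['range_z'];print(K[0,0],K[:2,2]);print(T)
def tool(u,v):
    d=np.array([u-K[0,2],v-K[1,2]]);r=np.hypot(*d);t=r/K[0,0];z=D[v,u];c=np.r_[d/r*np.tan(t)*z,z]
    return (T[:3,:3]@c+T[:3,3])
for n,u,v in (('padL top',178,157),('padL',172,180),('padL low',172,210),('padR top',228,157),('padR',232,180),('padR low',230,210),('rimtop',203,129),('rimL',172,150),('rimR',240,150),('rimbottom',203,196),('stain',203,145),('back',203,225)):
    for dv in (0,):
        print(n,D[v+100,u+80],tool(u+80,v+100))
cv2.imwrite('pics/w8.png',cv2.resize(f['img'][180:330,210:360],(600,600),interpolation=cv2.INTER_NEAREST))
"
```

```text
325.19226210127806 [280.7793 211.1691]
[[ 1.     -0.0002 -0.0011 -0.0002]
 [ 0.001  -0.2879  0.9577 -0.1826]
 [-0.0005 -0.9577 -0.2879  0.0725]
 [ 0.      0.      0.      1.    ]]
padL top 0.15408391 [-0.0113 -0.0413  0.0072]
padL 0.12622565 [-0.0118 -0.0695  0.0101]
padL low 0.120726764 [-0.0114 -0.0779  0.0014]
padR top 0.1462604 [ 0.012  -0.0485  0.0105]
padR 0.12573588 [ 0.0119 -0.0699  0.0103]
padR low 0.12222041 [ 0.011  -0.0766  0.0005]
rimtop 0.1550939 [ 0.0007 -0.0365  0.0197]
rimL 0.19118936 [-0.0175 -0.0061 -0.0046]
rimR 0.15861103 [ 0.0189 -0.0362  0.0085]
rimbottom 0.16941948 [ 0.0007 -0.0333 -0.0196]
stain 0.20760208 [ 0.001  0.01  -0.008]
back 0.24174023 [ 0.0012  0.0235 -0.0816]
```

View pics/w8.png

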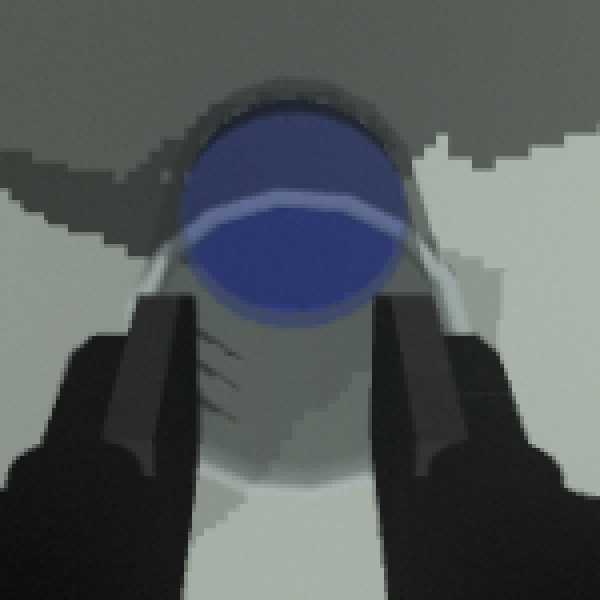

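```bash
python3 -c "
from h import *
from plant import manip
np.set_printoptions(precision=4,suppress=True)
f=manip.grab_frame('wrist');K=f['camera_matrix'];T=f['T_tool_cam'];D=f['range_z']
def tool(u,v):
    d=np.array([u-K[0,2],v-K[1,2]]);r=np.hypot(*d);t=r/K[0,0];z=D[v,u];c=np.r_[d/r*np.tan(t)*z,z]
    return (T[:3,:3]@c+T[:3,3])
for u in (247,255,256,257,305,307,309,316):
    print(u,[(v,tool(u,v).round(4).tolist()) for v in range(252,290,5)])
print(manip.state()['tool_pos'])
"
```

```text
247 [(252, [-0.0171, -0.0357, 0.0072]), (257, [-0.0158, -0.0479, 0.0101]), (262, [-0.0153, -0.0532, 0.0102]), (267, [-0.0149, -0.0574, 0.0098]), (272, [-0.0144, -0.063, 0.0103]), (277, [-0.0139, -0.0674, 0.0103]), (282, [-0.0136, -0.0714, 0.0102]), (287, [-0.0132, -0.0755, 0.0103])]
255 [(252, [-0.0162, -0.0016, -0.0079]), (257, [-0.0121, -0.0483, 0.0104]), (262, [-0.0118, -0.0533, 0.0102]), (267, [-0.0114, -0.0581, 0.0102]), (272, [-0.011, -0.0633, 0.0105]), (277, [-0.0109, -0.0653, 0.0092]), (282, [-0.011, -0.0656, 0.007]), (287, [-0.0111, -0.0652, 0.0044])]
256 [(252, [-0.0158, 0.0013, -0.0091]), (257, [-0.0117, -0.0482, 0.0103]), (262, [-0.0113, -0.0532, 0.0102]), (267, [-0.011, -0.0581, 0.0102]), (272, [-0.0109, -0.0598, 0.0087]), (277, [-0.0109, -0.0606, 0.0066]), (282, [-0.011, -0.06, 0.0039]), (287, [-0.011, -0.0617, 0.0024])]
257 [(252, [-0.0154, 0.0043, -0.0105]), (257, [-0.0113, -0.0472, 0.0099]), (262, [-0.0109, -0.0526, 0.0099]), (267, [-0.0109, -0.0539, 0.0081]), (272, [-0.0109, -0.0542, 0.0058]), (277, [-0.011, -0.0545, 0.0034]), (282, [-0.0109, -0.0561, 0.0017]), (287
[... 459 characters left out ...]
104, -0.0629, 0.0103]), (277, [0.0104, -0.0645, 0.0088]), (282, [0.0104, -0.0654, 0.0069]), (287, [0.0104, -0.0663, 0.005])]
309 [(252, [0.0171, 0.0019, -0.0095]), (257, [0.0125, -0.0472, 0.0099]), (262, [0.0121, -0.0529, 0.01]), (267, [0.0117, -0.0579, 0.0101]), (272, [0.0115, -0.061, 0.0092]), (277, [0.0109, -0.0681, 0.0107]), (282, [0.0105, -0.0724, 0.0108]), (287, [0.0104, -0.0746, 0.0098])]
316 [(252, [0.0193, -0.0163, -0.0014]), (257, [0.0156, -0.0485, 0.0104]), (262, [0.0153, -0.052, 0.0096]), (267, [0.0145, -0.0592, 0.0107]), (272, [0.0142, -0.063, 0.0103]), (277, [0.0138, -0.0672, 0.0102]), (282, [0.0134, -0.0715, 0.0102]), (287, [0.0131, -0.0742, 0.0095])]
[ 0.6449 -0.1957  0.0244]
```

The wrist depth shows the real fingertips about 45 mm behind the reported TCP at this opening. So the bottles were held by their caps, and the jaws closed just above the beaker rim. I'll use that offset from here: open, then lower the TCP to about −0.023 m, which puts the tips at about 22 mm.

>>> {"method": "drive_tool", "body": {"motion": [[[0, 0, 0], [0, 0, 0], -1], [[0, 0, 0], [0, 0, 0], -1], [[0, 0, 0], [0, 0, 0], -1], [[0, 0, 0], [0, 0, 0], -1], [[0, 0, 0], [0, 0, 0], -1], [[0, 0, 0], [0, 0, 0], -1], [[0, 0.4, 0], [0, 0, 0], -1], [[0, 0.5, 0], [0, 0, 0], -1], [[0, 0.5, 0], [0, 0, 0], -1], [[0, 0.4, 0], [0, 0, 0], -1], [[0, 0.1, 0], [0, 0, 0], -1], [[0, 0, 0], [0, 0, 0], -1]]}}

```text
time: 23.95
tool_pos: [0.6442, -0.1954, -0.0244]
tool_rot: [0.707, -0.707, 0.001, 0.001]
contact_force: [-0.4, -0.5, 0.4]
gripper_width: 1.002
```

>>> {"method": "drive_tool", "body": {"motion": [[[0, 0, 0], [0, 0, 0], 0], [[0, 0, 0], [0, 0, 0], 0.3], [[0, 0, 0], [0, 0, 0], 0.5], [[0, 0, 0], [0, 0, 0], 1], [[0, 0, 0], [0, 0, 0], 1], [[0, 0, 0], [0, 0, 0], 1], [[0, 0, 0], [0, 0, 0], 1], [[0, 0, 0], [0, 0, 0], 1]]}}

```text
time: 24.75
tool_pos: [0.646, -0.1962, -0.022]
tool_rot: [-0.707, 0.707, 0.001, 0.001]
contact_force: [1.3, -0.3, 4.3]
gripper_width: 0.506
```

>>> {"method": "drive_tool", "body": {"motion": [[[0, -0.4, 0], [0, 0, 0], 1], [[0, -0.8, 0], [0, 0, 0], 1], [[0, -1, 0], [0, 0, 0], 1], [[0, -0.8, 0], [0, 0, 0], 1], [[0, -0.4, 0], [0, 0, 0], 1], [[0, 0, 0], [0, 0, 0], 1], [[0, 0, 0], [0, 0, 0], 1]]}}

```text
time: 25.45
tool_pos: [0.6441, -0.1954, 0.0607]
tool_rot: [0.707, -0.707, 0.001, 0.001]
contact_force: [-0.2, -0.3, -1.0]
gripper_width: 0.512
```

```bash
python3 -c "
from h import *
go((.605,.014,.063),0)"
```

```text
pos [ 0.6441 -0.1954  0.0607] turn units [-0.01 -0.   -0.02] shift(now frame) [-1.56 -0.08  8.38] shift(after turn) [-1.56 -0.09  8.38] j6 -0.4 t 25.45 w 0.512
```

>>> {"method": "drive_tool", "body": {"motion": [[[-0.1, -0.08, 0.38], [0, 0, 0], 1], [[-0.2, 0, 0.9], [0, 0, 0], 1], [[-0.2, 0, 1], [0, 0, 0], 1], [[-0.2, 0, 1], [0, 0, 0], 1], [[-0.2, 0, 1], [0, 0, 0], 1], [[-0.2, 0, 1], [0, 0, 0], 1], [[-0.2, 0, 1], [0, 0, 0], 1], [[-0.2, 0, 1], [0, 0, 0], 1], [[-0.06, 0, 0.7], [0, 0, 0], 1], [[0, 0, 0.4], [0, 0, 0], 1], [[0, 0, 0], [0, 0, 0], 1], [[0, 0, 0], [0, 0, 0], 1]]}}

```text
time: 26.65
tool_pos: [0.6061, 0.0135, 0.0638]
tool_rot: [-0.707, 0.707, 0.0, -0.0]
contact_force: [0.6, -0.5, -0.8]
gripper_width: 0.508
```

```bash
python3 -c "
from h import *
go((.605,.014,-.0165),0)"
```

```text
pos [0.6061 0.0135 0.0638] turn units [0.01 0.   0.  ] shift(now frame) [-0.04  3.21  0.02] shift(after turn) [-0.04  3.21  0.02] j6 -0.1 t 26.65 w 0.508
```

>>> {"method": "drive_tool", "body": {"motion": [[[0, 0.8, 0], [0, 0, 0], 1], [[0, 0.8, 0], [0, 0, 0], 1], [[0, 0.7, 0], [0, 0, 0], 1], [[0, 0.5, 0], [0, 0, 0], 1], [[0, 0.3, 0], [0, 0, 0], 1], [[0, 0.1, 0], [0, 0, 0], 1], [[0, 0, 0], [0, 0, 0], 1], [[0, 0, 0], [0, 0, 0], 1]]}}

```text
time: 27.45
tool_pos: [0.6068, 0.0137, -0.0152]
tool_rot: [-0.707, 0.707, 0.001, 0.001]
contact_force: [-0.4, -0.3, -0.1]
gripper_width: 0.512
```

>>> {"method": "drive_tool", "body": {"motion": [[[0, 0, 0], [0, 0, 0], -0.1], [[0, 0, 0], [0, 0, 0], -0.2], [[0, 0, 0], [0, 0, 0], -0.35], [[0, 0, 0], [0, 0, 0], -0.35], [[0, -0.4, 0], [0, 0, 0], -0.35], [[0, -0.8, 0], [0, 0, 0], -0.35], [[0, -1, 0], [0, 0, 0], -0.35], [[0, -1, 0], [0, 0, 0], -0.35], [[0, -0.6, 0], [0, 0, 0], -0.35], [[0, -0.2, 0], [0, 0, 0], -0.35], [[0, 0, 0], [0, 0, 0], -0.35]]}}

```text
time: 28.55
tool_pos: [0.6064, 0.0137, 0.0846]
tool_rot: [-0.707, 0.707, 0.0, 0.001]
contact_force: [0.7, -0.4, 0.7]
gripper_width: 0.676
```

```bash
python3 -c "
from h import *
go((.664,.205,.09),63)"
```

```text
pos [0.6064 0.0137 0.0846] turn units [ 1.00e-02 -1.26e+01  1.00e-02] shift(now frame) [ 2.3  -0.21  7.65] shift(after turn) [ 7.86 -0.22  1.42] j6 -0.1 t 28.55 w 0.676
```

>>> {"method": "drive_tool", "body": {"motion": [[[0, -0.2, 1], [0, 0, 0], -0.35], [[0, 0, 1], [0, 0, 0], -0.35], [[0, 0, 1], [0, 0, 0], -0.35], [[0, 0, 1], [0, 0, 0], -0.35], [[0, 0, 1], [0, 0, 0], -0.35], [[0, 0, 1], [0, 0, 0], -0.35], [[0.3, 0, 1], [0, 0, 0], -0.35], [[1, 0, 0.65], [0, 0, 0], -0.35], [[1, 0, 0], [0, 0, 0], -0.35]]}}

```text
time: 29.45
tool_pos: [0.6623, 0.2072, 0.0864]
tool_rot: [-0.707, 0.707, -0.0, -0.002]
contact_force: [0.3, 0.5, 0.4]
gripper_width: 0.674
```

>>> {"method": "drive_tool", "body": {"motion": [[[0, 0, 0], [0, -1, 0], -0.35], [[0, 0, 0], [0, -1, 0], -0.35], [[0, 0, 0], [0, -1, 0], -0.35], [[0, 0, 0], [0, -1, 0], -0.35], [[0, 0, 0], [0, -1, 0], -0.35], [[0, 0, 0], [0, -1, 0], -0.35], [[0, 0, 0], [0, -1, 0], -0.35], [[0, 0, 0], [0, -1, 0], -0.35], [[0, 0, 0], [0, -1, 0], -0.35], [[0, 0, 0], [0, -1, 0], -0.35], [[0, 0, 0], [0, -1, 0], -0.35], [[0, 0, 0], [0, -1, 0], -0.35]]}}

```text
time: 30.65
tool_pos: [0.6621, 0.2047, 0.0863]
tool_rot: [0.612, -0.611, -0.353, 0.356]
contact_force: [-0.4, 0.5, 0.1]
gripper_width: 0.676
```

>>> {"method": "drive_tool", "body": {"motion": [[[0, 0, 0], [0, -0.65, 0], -0.35], [[0, 0, 0], [0, 0, 0], -0.35], [[0, 0, 0], [0, 0, 0], -0.35], [[0, 0, 0], [0, 0, 0], -0.35]]}}

```text
time: 31.05
tool_pos: [0.663, 0.2049, 0.088]
tool_rot: [0.602, -0.602, -0.37, 0.371]
contact_force: [-0.2, 0.9, -0.0]
gripper_width: 0.673
```

```bash
cat > tube.py <<'E'
from h import *
from plant import manip
def tube(xy,rad=.07,tray=0.):
    s=manip.state();f=manip.grab_frame('wrist');K=f['camera_matrix'];T=f['T_tool_cam'];D=f['range_z']
    v,u=np.indices(D.shape);d=np.dstack([u-K[0,2],v-K[1,2]]);r=np.hypot(d[...,0],d[...,1])+1e-9
    c=np.dstack([d*(np.tan(r/K[0,0])/r*D)[...,None],D])
    q=s['tool_rot'];R=Ro.from_quat(np.r_[q[1:],q[0]]).as_matrix()
    W=(c@T[:3,:3].T+T[:3,3])@R.T+s['tool_pos']
    m=(D>0)&(W[...,2]>tray+.019)&(W[...,2]<tray+.034)&(np.hypot(W[...,0]-xy[0],W[...,1]-xy[1])<rad)
    k,l,st,_=cv2.connectedComponentsWithStats(m.astype(np.uint8));m=l==1+np.argmax(st[1:,4])
    P=W[m];print('tube n',m.sum(),cv2.minAreaRect((P[:,:2]*1000).astype(np.float32)),P[:,2].max())
    return f
E
python3 -c "
from tube import *
tube((.666,.205))
go((.666,.205,-.03),63.5)"
```

```text
tube n 3556 ((670.969482421875, 203.33062744140625), (27.95177459716797, 92.8869857788086), 64.41839599609375) 0.030369590934442726
pos [0.6632 0.2049 0.0883] turn units [-0.01 -0.06 -0.01] shift(now frame) [ 0.06  4.73 -0.1 ] shift(after turn) [ 0.05  4.73 -0.1 ] j6 -0.91 t 31.1 w 0.676
```

```bash
python3 -c "
from h import *
go((.6695,.204,-.040),64)"
```

```text
pos [0.6632 0.2049 0.0883] turn units [-0.01 -0.16 -0.01] shift(now frame) [ 0.08  5.13 -0.24] shift(after turn) [ 0.08  5.13 -0.24] j6 -0.91 t 31.1 w 0.676
```

>>> {"method": "drive_tool", "body": {"motion": [[[0.08, 0.6, -0.24], [0, -0.16, 0], -0.4], [[0, 0.9, 0], [0, 0, 0], -0.4], [[0, 0.9, 0], [0, 0, 0], -0.4], [[0, 0.8, 0], [0, 0, 0], -0.4], [[0, 0.7, 0], [0, 0, 0], -0.4], [[0, 0.5, 0], [0, 0, 0], -0.4], [[0, 0.4, 0], [0, 0, 0], -0.4], [[0, 0.2, 0], [0, 0, 0], -0.4], [[0, 0.13, 0], [0, 0, 0], -0.4], [[0, 0, 0], [0, 0, 0], -0.4], [[0, 0, 0], [0, 0, 0], -0.4]]}}

```text
time: 32.2
tool_pos: [0.6705, 0.2042, -0.0385]
tool_rot: [-0.599, 0.6, 0.375, -0.374]
contact_force: [0.7, -0.1, 0.2]
gripper_width: 0.7
```

>>> {"method": "drive_tool", "body": {"motion": [[[0, 0, 0], [0, 0, 0], 0], [[0, 0, 0], [0, 0, 0], 0.2], [[0, 0, 0], [0, 0, 0], 1], [[0, 0, 0], [0, 0, 0], 1], [[0, 0, 0], [0, 0, 0], 1], [[0, 0, 0], [0, 0, 0], 1], [[0, 0, 0], [0, 0, 0], 1], [[0, 0, 0], [0, 0, 0], 1]]}}

```text
time: 33.0
tool_pos: [0.6704, 0.2042, -0.0386]
tool_rot: [-0.599, 0.6, 0.375, -0.375]
contact_force: [1.0, 0.3, 5.3]
gripper_width: 0.31
```

>>> {"method": "drive_tool", "body": {"motion": [[[0, -0.4, 0], [0, 0, 0], 1], [[0, -0.8, 0], [0, 0, 0], 1], [[0, -1, 0], [0, -0.6, 0], 1], [[0, -0.6, 0], [0, -1, 0], 1], [[0, 0, 0], [0, -1, 0], 1], [[0, 0, 0], [0, -0.6, 0], 1], [[0, 0, 0], [0, 0, 0], 1], [[0, 0, 0], [0, 0, 0], 1]]}}

```text
time: 33.8
tool_pos: [0.6697, 0.2041, 0.0312]
tool_rot: [-0.542, 0.542, 0.455, -0.454]
contact_force: [0.2, -1.0, -0.4]
gripper_width: 0.309
```

```bash
python3 -c "
from h import *
go((.4813,.3646,.035),80)"
```

```text
pos [0.6697 0.2041 0.0312] turn units [ 0. -0.  0.] shift(now frame) [ 5.01 -0.15  8.54] shift(after turn) [ 5.02 -0.15  8.54] j6 -1.21 t 33.8 w 0.309
```

>>> {"method": "drive_tool", "body": {"motion": [[[0.2, -0.15, 0.54], [0, 0, 0], 1], [[0.5, 0, 0.9], [0, 0, 0], 1], [[0.6, 0, 1], [0, 0, 0], 1], [[0.6, 0, 1], [0, 0, 0], 1], [[0.6, 0, 1], [0, 0, 0], 1], [[0.6, 0, 1], [0, 0, 0], 1], [[0.6, 0, 1], [0, 0, 0], 1], [[0.6, 0, 0.9], [0, 0, 0], 1], [[0.5, 0, 0.8], [0, 0, 0], 1], [[0.21, 0, 0.4], [0, 0, 0], 1], [[0, 0, 0], [0, 0, 0], 1], [[0, 0, 0], [0, 0, 0], 1]]}}

```text
time: 35.0
tool_pos: [0.4813, 0.3641, 0.0345]
tool_rot: [-0.541, 0.542, 0.455, -0.455]
contact_force: [0.2, -0.2, -0.1]
gripper_width: 0.315
```

```bash
python3 -c "
from h import *
go((.4813,.3646,-.033),80)
from plant import manip
cv2.imwrite('pics/w9.png',manip.grab_frame('wrist')['img'])"
```

```text
pos [0.4813 0.3641 0.0345] turn units [ 0.01  0.01 -0.  ] shift(now frame) [0.02 2.7  0.01] shift(after turn) [0.02 2.7  0.  ] j6 -0.87 t 35.0 w 0.315
```

View pics/w9.png

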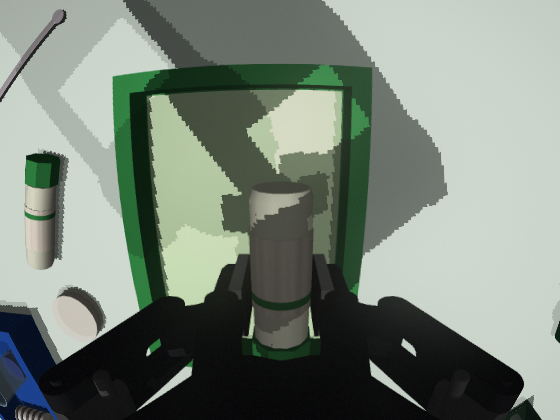

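The tube (280,265) is held level and aligned with the tray walls, over the tray's +y half. I'll lower and release it.

>>> {"method": "drive_tool", "body": {"motion": [[[0, 0.7, 0], [0, 0, 0], 1], [[0, 0.7, 0], [0, 0, 0], 1], [[0, 0.6, 0], [0, 0, 0], 1], [[0, 0.4, 0], [0, 0, 0], 1], [[0, 0.2, 0], [0, 0, 0], 1], [[0, 0.1, 0], [0, 0, 0], 1], [[0, 0, 0], [0, 0, 0], 1], [[0, 0, 0], [0, 0, 0], 1]]}}

```text
time: 35.85
tool_pos: [0.4817, 0.3647, -0.0324]
tool_rot: [-0.541, 0.542, 0.455, -0.454]
contact_force: [-0.3, 0.5, -0.2]
gripper_width: 0.313
```

>>> {"method": "drive_tool", "body": {"motion": [[[0, 0, 0], [0, 0, 0], 0.3], [[0, 0, 0], [0, 0, 0], 0.2], [[0, 0, 0], [0, 0, 0], 0.15], [[0, 0, 0], [0, 0, 0], 0.15], [[0, -0.3, 0], [0, 0, 0], 0.15], [[0, -0.6, 0], [0, 0, 0], 0.15], [[0, -1, 0], [0, 0, 0], 0.15], [[0, -1, 0], [0, 0, 0], 0.15], [[0, -1, 0], [0, 0, 0], -0.2], [[0, -0.6, 0], [0, 0, 0], -0.4], [[0, 0, 0], [0, 0, 0], -0.4]]}}

```text
time: 36.95
tool_pos: [0.4833, 0.3656, 0.0835]
tool_rot: [-0.541, 0.542, 0.457, -0.452]
contact_force: [0.7, -0.1, -0.0]
gripper_width: 0.701
```

```bash
python3 -c "
from h import *
go((.433,.1735,.08),62.5)"
```

```text
pos [0.4833 0.3656 0.0835] turn units [0.05 3.51 0.06] shift(now frame) [-7.92  0.1   0.65] shift(after turn) [-7.75  0.14 -1.76] j6 -0.87 t 36.95 w 0.701
```

>>> {"method": "drive_tool", "body": {"motion": [[[-0.4, 0, 0.65], [0, 0, 0], -0.4], [[-0.8, 0, 0], [0, 0, 0], -0.4], [[-1, 0, 0], [0, 0, 0], -0.4], [[-1, 0, 0], [0, 0, 0], -0.4], [[-1, 0, 0], [0, 0, 0], -0.4], [[-1, 0, 0], [0, 0, 0], -0.4], [[-1, 0, 0], [0, 0, 0], -0.4], [[-1, 0, 0], [0, 0, 0], -0.4], [[-0.7, 0, 0], [0, 0.5, 0], -0.4], [[0, 0, 0], [0, 1, 0], -0.4], [[0, 0, 0], [0, 1, 0], -0.4], [[0, 0, 0], [0, 1, 0], -0.4]]}}

```text
time: 38.15
tool_pos: [0.43, 0.1721, 0.078]
tool_rot: [0.605, -0.605, -0.365, 0.367]
contact_force: [-0.1, -0.1, 0.5]
gripper_width: 0.7
```

>>> {"method": "drive_tool", "body": {"motion": [[[0, 0, 0], [0, 0, 0], -0.4], [[0, 0, 0], [0, 0, 0], -0.4], [[0, 0, 0], [0, 0, 0], -0.4]]}}

```text
time: 38.45
tool_pos: [0.4306, 0.1726, 0.0789]
tool_rot: [0.604, -0.604, -0.367, 0.368]
contact_force: [0.1, -0.2, 0.3]
gripper_width: 0.699
```

```bash
python3 -c "
from tube import *
tube((.433,.1735),.06)
go((.433,.1735,-.040),62.5)"
```

```text
tube n 3768 ((436.2757873535156, 173.18357849121094), (27.799043655395508, 93.0185317993164), 62.42673110961914) 0.0307576465539069
pos [0.4307 0.1726 0.079 ] turn units [-0.01  0.02 -0.  ] shift(now frame) [ 0.07  4.76 -0.07] shift(after turn) [ 0.07  4.76 -0.06] j6 -0.87 t 38.5 w 0.701
```

>>> {"method": "drive_tool", "body": {"motion": [[[0.11, 0.5, -0.16], [0, 0, 0], -0.4], [[0, 0.9, 0], [0, 0, 0], -0.4], [[0, 0.9, 0], [0, 0, 0], -0.4], [[0, 0.8, 0], [0, 0, 0], -0.4], [[0, 0.6, 0], [0, 0, 0], -0.4], [[0, 0.5, 0], [0, 0, 0], -0.4], [[0, 0.3, 0], [0, 0, 0], -0.4], [[0, 0.2, 0], [0, 0, 0], -0.4], [[0, 0.05, 0], [0, 0, 0], -0.4], [[0, 0, 0], [0, 0, 0], -0.4], [[0, 0, 0], [0, 0, 0], -0.4]]}}

```text
time: 39.6
tool_pos: [0.4365, 0.1734, -0.0387]
tool_rot: [-0.604, 0.605, 0.368, -0.367]
contact_force: [0.3, 0.8, -0.7]
gripper_width: 0.7
```

>>> {"method": "drive_tool", "body": {"motion": [[[0, 0, 0], [0, 0, 0], 0], [[0, 0, 0], [0, 0, 0], 0.2], [[0, 0, 0], [0, 0, 0], 1], [[0, 0, 0], [0, 0, 0], 1], [[0, 0, 0], [0, 0, 0], 1], [[0, 0, 0], [0, 0, 0], 1], [[0, 0, 0], [0, 0, 0], 1], [[0, 0, 0], [0, 0, 0], 1]]}}

```text
time: 40.4
tool_pos: [0.4364, 0.1734, -0.0388]
tool_rot: [-0.604, 0.605, 0.367, -0.367]
contact_force: [-0.4, 0.3, 5.1]
gripper_width: 0.315
```

>>> {"method": "drive_tool", "body": {"motion": [[[0, -0.4, 0], [0, 0, 0], 1], [[0, -0.8, 0], [0, 0, 0], 1], [[0, -1, 0], [0, -0.5, 0], 1], [[0, -0.6, 0], [0, -1, 0], 1], [[0, -0.2, 0], [0, -1, 0], 1], [[0, 0, 0], [0, -1, 0], 1], [[0, 0, 0], [0, 0, 0], 1], [[0, 0, 0], [0, 0, 0], 1]]}}

```text
time: 41.2
tool_pos: [0.4352, 0.1731, 0.0353]
tool_rot: [0.542, -0.542, -0.454, 0.455]
contact_force: [0.1, 0.8, -0.3]
gripper_width: 0.318
```

```bash
python3 -c "
from h import *
go((.4715,.3115,.035),80)"
```

```text
pos [0.4352 0.1731 0.0353] turn units [-0.01 -0.01 -0.  ] shift(now frame) [ 5.7   0.01 -0.46] shift(after turn) [ 5.7   0.01 -0.47] j6 -1.18 t 41.2 w 0.318
```

>>> {"method": "drive_tool", "body": {"motion": [[[0.3, 0, 0], [0, 0, 0], 1], [[0.8, 0, -0.1], [0, 0, 0], 1], [[1, 0, -0.1], [0, 0, 0], 1], [[1, 0, -0.1], [0, 0, 0], 1], [[1, 0, -0.1], [0, 0, 0], 1], [[0.8, 0, -0.06], [0, 0, 0], 1], [[0.5, 0, 0], [0, 0, 0], 1], [[0.3, 0, 0], [0, 0, 0], 1], [[0, 0, 0], [0, 0, 0], 1], [[0, 0, 0], [0, 0, 0], 1]]}}

```text
time: 42.2
tool_pos: [0.4714, 0.3111, 0.0353]
tool_rot: [-0.542, 0.542, 0.454, -0.455]
contact_force: [0.2, 0.1, -0.9]
gripper_width: 0.313
```

```bash
python3 -c "
from h import *
go((.4715,.3115,-.033),80)
from plant import manip
cv2.imwrite('pics/w10.png',manip.grab_frame('wrist')['img'])"
```

```text
pos [0.4714 0.3111 0.0353] turn units [-0.01  0.01 -0.01] shift(now frame) [ 0.02  2.73 -0.  ] shift(after turn) [ 0.02  2.73 -0.  ] j6 -0.94 t 42.2 w 0.313
```

View pics/w10.png

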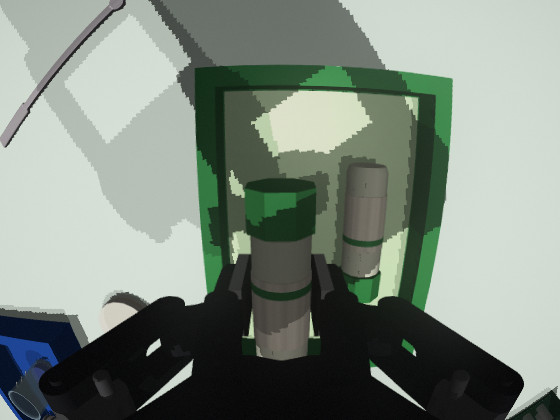

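The first tube lies flat on the tray floor (365,230). The second (280,270) is held next to it with clearance, so I'll lower and release it, then lift.

>>> {"method": "drive_tool", "body": {"motion": [[[0, 0.7, 0], [0, 0, 0], 1], [[0, 0.7, 0], [0, 0, 0], 1], [[0, 0.6, 0], [0, 0, 0], 1], [[0, 0.4, 0], [0, 0, 0], 1], [[0, 0.2, 0], [0, 0, 0], 1], [[0, 0.12, 0], [0, 0, 0], 1], [[0, 0, 0], [0, 0, 0], 1], [[0, 0, 0], [0, 0, 0], 1]]}}

```text
time: 43.05
tool_pos: [0.4723, 0.3119, -0.0317]
tool_rot: [-0.541, 0.542, 0.455, -0.454]
contact_force: [-0.2, 1.0, 0.2]
gripper_width: 0.314
```

>>> {"method": "drive_tool", "body": {"motion": [[[0, 0, 0], [0, 0, 0], 0.3], [[0, 0, 0], [0, 0, 0], 0.2], [[0, 0, 0], [0, 0, 0], 0.15], [[0, 0, 0], [0, 0, 0], 0.15], [[0, -0.3, 0], [0, 0, 0], 0.15], [[0, -0.6, 0], [0, 0, 0], 0.15], [[0, -1, 0], [0, 0, 0], 0.15], [[0, -1, 0], [0, 0, 0], 0.15], [[0, -1, 0], [0, 0, 0], 0.15], [[0, -0.6, 0], [0, 0, 0], 0.15], [[0, 0, 0], [0, 0, 0], 0.15]]}}

```text
time: 44.15
tool_pos: [0.474, 0.3127, 0.0841]
tool_rot: [-0.541, 0.542, 0.457, -0.452]
contact_force: [-0.5, -0.4, 0.1]
gripper_width: 0.428
```

>>> {"method": "drive_tool", "body": {"motion": [[[-1, -0.3, -0.5], [0, 0, 0], 0.15], [[-1, -0.3, -1], [0, 0, 0], 0.15], [[-1, 0, -1], [0, 0, 0], 0.15], [[-1, 0, -1], [0, 0, 0], 0.15], [[-1, 0, -0.5], [0, 0, 0], 0.15], [[0, 0, 0], [0, 0, 0], 0.15], [[0, 0, 0], [0, 0, 0], 0.15]]}}

```text
time: 44.85
tool_pos: [0.5479, 0.1708, 0.0938]
tool_rot: [0.542, -0.541, -0.454, 0.455]
contact_force: [-0.2, 0.3, -0.9]
gripper_width: 0.428
```

```bash
python3 -c "
from h import *
go((.35,.15,.1),80)
from plant import manip
g=manip.grab_frame('top');np.savez('pics/top2.npz',**g);s=manip.grab_frame('scene');np.savez('pics/scene2.npz',**s)
cv2.imwrite('pics/w11.png',np.hstack([cv2.resize(g['img'][120:300,120:460],(400,212)),cv2.resize(s['img'][90:370,80:450],(400,303))[:212]]))
cv2.imwrite('pics/w11.png',np.vstack([cv2.resize(g['img'][120:300,120:460],(560,296)),cv2.resize(s['img'][100:370,90:470],(420,298))[:, :].copy() if 0 else cv2.resize(s['img'][100:370,90:470],(560,298))]))"
```

```text
pos [0.5479 0.1708 0.0938] turn units [-0.03 -0.01 -0.  ] shift(now frame) [-2.2  -0.23  7.65] shift(after turn) [-2.2  -0.25  7.65] j6 -1.22 t 44.85 w 0.428
```

View pics/w11.png

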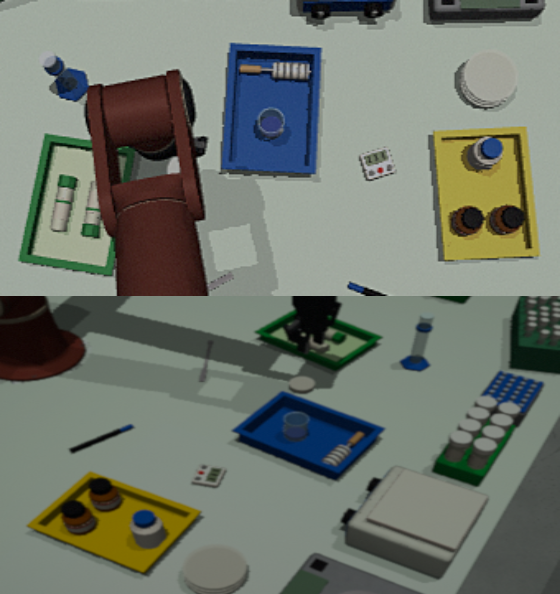

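The top view shows both tubes flat in the green tray ((64,203), (92,210)), the beaker upright in the basin (270,123), and the amber bottles at (467,220) and (506,219) with the white bottle in the yellow tray. The cylinder is where it was. I'll do a quick numeric check, then hand in.

```bash
python3 -c "
from h import *
from plant import manip
np.set_printoptions(precision=4,suppress=True)
f=np.load('pics/top2.npz');P=cloud(f);P[f['range_z']<=0]=-9
s=(340/560)
for n,c,r,lo in (('b1',(467,220),10,.06),('b2',(506,219),10,.06),('white',(489,150),12,.075),('beaker',(270,123),12,.05),('cyl',(52,65),10,.14),('tubeA',(64,203),22,.02),('tubeB',(92,210),14,.02)):
    u,v=int(120+c[0]*s),int(120+c[1]*s);q=P[v-r:v+r,u-r:u+r].reshape(-1,3);q=q[(q[:,2]>lo)&(q[:,2]<.2)]
    print(n,len(q),(q.min(0)+q.max(0))/2,np.percentile(q[:,2],[5,50,95]))
print(manip.state()['contact_force']);manip.job_done()"
```

```text
b1 143 [ 0.4354 -0.3046  0.0739] [0.0652 0.0778 0.082 ]
b2 142 [ 0.4363 -0.3672  0.0732] [0.0678 0.0772 0.0818]
white 133 [ 0.5459 -0.339   0.0858] [0.0791 0.0899 0.0941]
beaker 78 [0.6033 0.0128 0.0621] [0.0536 0.0624 0.0674]
cyl 108 [0.6883 0.3578 0.1546] [0.1435 0.161  0.166 ]
tubeA 808 [0.4812 0.3629 0.0301] [0.0226 0.0301 0.0358]
tubeB 266 [0.4684 0.328  0.0297] [0.0222 0.0296 0.0352]
[-0.5241 -0.2012  0.302 ]
the job is handed in; nothing more can be done
```

The bench is cleared and the job is handed in, at about 45 s of the 128 s allowed; no verdict is reported.

**Where things ended up:** both amber bottles and the white bottle stand upright in the yellow tray. Both green-capped tubes lie flat in the green tray, and the beaker stands in the blue basin. The cylinder is within 1 mm of where it started.

**Last checks:**
- The final top and scene pictures agree on all of this.
- Heights from the depth image fit every item resting on its tray floor: amber caps about 78 mm, white bottle about 90 mm, beaker rim about 63 mm and tube tops about 30 mm.
- The contact force was about zero, with the gripper clear of everything.

**What went wrong or disagreed:**
- **Beaker:** the first grasp closed on nothing. The wrist depth image showed the real fingertips about 45 mm behind the reported TCP, not at it as described. The beaker had not moved, and the second grasp, allowing for that offset, worked.
- **Bottles:** for the same reason they were carried by their caps rather than their bodies, but they stayed upright in every view.
- **Second tube:** the last position reading for it (y = 0.328) is biased, because the arm partly hid it and the measuring window may have caught the neighbouring tube. From where the gripper released it, it lies near y = 0.312.

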